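# Latch the sample case

## Task

Latch the blue sample case on the bench: hook the wire loop of its front toggle latch over the keeper on the lid, then press the red lever down all the way against the case so that the lid is pulled tight. Leave the bottles and the white tub around it standing where they are.

Things in the scene. Friction and masses are not known exactly. Their poses are not given: they have to be found in the camera images.
- case: blue insulated sample case, white lid, fixed on the bench; 200 mm deep (x), 260 wide (y), body 160 high, lid 30 more, black carrying handle (31 mm high) on the lid's middle. Origin: centre of its underside; x points from the latch front to the rear, z up; the front face with the latch lies at x = -100 mm. 'Out' below means away from the front face, along the case's -x
- lid_front (a point): middle of the lid's lower front edge: 160 mm above the bench when the lid is pulled down tight. The lid is hinged at its rear edge; a springy gasket holds the unlatched lid ajar, this edge about 8 mm higher; about 22 N there press it down tight (2.7 N/mm). It gives 2 mm more and lifts to no more than 14 mm
- keeper (a point): keeper on the lid's front: steel channel 40 mm wide, open upward, a shelf with an upturned lip. The point is the loop bar's centre when it lies on the shelf amid the 14 mm wide channel (4 mm above the shelf, 7 mm out from the lid face). The lip, 7 to 12 mm out from the point, rises 6 mm above it; the lid face behind rises 19 mm above it. Axes as the lid's: x to the rear, z up
- latch_pivot (a point): axis of the lever on the case, 22 mm out from the front face, 110 mm above the bench; axis along the case's y
- latch_lever (a joint): red lever, 36 mm wide, 6 thick, outer face 11 mm out from the pivot, 75 mm long plus an out-turned lip (ends 86 mm below, 20 mm out when closed); rad; 0 = closed, hanging straight down; 1.57 = straight out; 2.65 = fully open. Friction (0.09 N m) keeps it where it is left. Hooked, tension starts near 1.3, dead centre near 0.2, below that it stays shut
- lever_tip (a point): on the outer face of the red lever (up when the lever points out), mid-width, 70 mm from the pivot: place to press
- latch_loop (a joint): wire loop, pinned to the lever 20 mm from its pivot toward the tip, swings freely; rad relative to the lever; 0 = as in the closed latch (bar 81 mm above the pins, 13.5 mm nearer the case), grows as it folds out and down toward the lever's tip; 2.85 = its stop, where it rests at first. The lever's turning carries the loop along in the lever's sense
- loop_bar (a point): centre of the loop's steel cross bar, 8 mm thick, 56 mm long along y, at the end of two 7 mm side wires (outer width 63 mm, so they pass on both sides of the keeper). Frame turns with the loop
- loop_tab (a point): centre of the yellow finger tab on the middle of the bar: 8 mm thick, 26 wide (y), 42 long, running on beyond the bar, kicked out 0.45 rad from vertical when the latch is closed (long axis (-0.435, 0, 0.900) in the loop's frame); 23 mm from the bar. Can be pinched across its 26 mm width. Lifting the light loop by the tab also swings the lever
- reagent: clear glass bottle with blue cap, 72 mm diameter, 150 high, bystander; origin at the centre of its underside
- buffer: amber jar with blue cap, 66 mm diameter, 120 high, bystander; origin at the centre of its underside
- tub: open white plastic tub 110 x 90 x 50 mm, bystander; origin at the centre of its underside

How it is judged (in metres and radians):
On the way:
1. the loop's bar lies in the keeper channel, behind the lip, with the lever still open (x of loop_bar in the frame of keeper between -0.007 and 0.009 m and z of loop_bar in the frame of keeper between -0.006 and 0.006 m and value of joint latch_lever above 0.3 rad), for 0.1 s.
At the end, for the whole second after the job is handed in: lever within 0.12 rad of closed; loop bar in the keeper channel behind the lip (x -7 to +9 mm, z within 6 mm of the seated point); lid front edge below 162.5 mm over the case underside (tight is 160); bottles and tub within 30 mm of where they stood (value of joint latch_lever below 0.12 rad and z of lid_front in the frame of case below 0.1625 m and x of loop_bar in the frame of keeper between -0.007 and 0.009 m and z of loop_bar in the frame of keeper between -0.006 and 0.006 m and distance of each of reagent, buffer, tub from where it was at the start of the episode below 0.03 m); the robot touches nothing.
It fails at once if a bottle is tipped over (angle between any of reagent, buffer's own z axis and vertical above 0.5 rad).
It fails at once if a bystander is pushed more than 60 mm away (distance of any of reagent, buffer, tub from where it was at the start of the episode above 0.06 m).
It also fails if it takes over 51 s, if anything falls off the work surface, if the arm or the gripper's body presses on something with over 40 N, if the wrist force passes 120 N, or if a joint passes its speed limit or range.

## Robot

A 6-joint arm with a two-finger parallel gripper is mounted at the origin on the work surface. World frame = base frame: x ahead of the robot, y to its left, z up, the work surface at z = 0. Lengths are in mm, angles in rad, forces in N, time in s.
With the tool pointing down it reaches from about 300 to 775 mm from the base axis. Payload 14.6 kg.
Tool frame: the origin (TCP) lies between the finger pads; the fingertips stand 11 mm ahead of it and the grasp point (between the pads) lies 8 mm behind it; z points along the fingers, y is the direction in which the jaws open and shut (so a half turn about z gives the same grasp; the last joint's range is limited). The gripper opens to 94 mm and grips with 3 to 60 N. Pads are 16 mm wide; open, the fingers measure 119 mm over their backs; the gripper's body (75 mm by 177 mm) begins 78 mm behind the grasp point.
Start: joints at [-1.229, 0.3, 1.521, -0, 1.321, -0.067], TCP at [218.622, -504.672, 192.946] pointing down, gripper open.
Joint ranges: [-3.03, 3.03], [-0.79, 2.21], [0.23, 2.52], [-1.04, 4.18], [0, 3.07], [-2.55, 2.55]. Speed limits (rad/s): [2.22, 2.22, 2.57, 3.14, 3.14, 3.14].

## Interface

Orientations are given as [roll, pitch, yaw] about the fixed x, y, z axes, in that order (R = Rz(yaw) Ry(pitch) Rx(roll)).
In Python, from cell import * gives the robot as it stands.
- The arm moves only by the tool arm_command, never from a script. Its argument "deltas" is a list of rows, each an object with "xyz": the shift along the world's x, y, z in m, a list of three; "turn": the turn, a rotation vector about the world's x, y, z in rad, a list of three. A call has 1 to 12 rows; each row shifts and turns the commanded pose from where the row before left it; what a row does not reach is not made up. A row lasts 1/8 s, in which the tool goes at most 62.5 mm and 10.7 degrees, less where a joint would pass 70% of its speed; a pose out of reach is approached as far as the arm can. A call with a gripper value outside its range is refused whole. "gripper" is the closure, from 0 (fully open) to 1 (shut), set as the call begins (left out, the last holds). The fingers move at their own pace and stop on an object; "force" is the grip in N (left out, the last holds). Time passes only in rows, so rows that do not move let the fingers close. It gives the time, the measured TCP pose, the force and the opening at its end, in the units of the state.
- read_state(): the state, without advancing time (a new reading comes with each control period).
- camera(name): name is "scene" or "top"; returns a dict with "color" (384x512x3 uint8, red, green, blue), "fx", "fy", "cx", "cy" (pixels), "k1" (the pictures are not rectified: a ray, as slopes to the right and down, at radius r is drawn at 1 + k1 r^2 times it, then the intrinsics apply), "rvec" (rotation vector, rad) and "tvec" (3), from world to camera coordinates, as OpenCV has them. Camera axes: x right, y down, z forward; pixel columns grow to the right and rows downward; lengths in mm; the calibration is good to about 2 mm. A picture is of the moment at which its call begins. There is no depth.
- sign_off(): hands the job in, once; it reports no verdict.
The state is a dict: "clock": time; "joints": joint angles; "qd": joint speeds; "effort": joint torques, N m; "eef_pos": TCP position; "eef_rot": TCP orientation; "wrist_force": force on the tool from outside, world axes, zero at the start; "moment": the same for the moment, N m; "finger_gap": finger opening in mm.
Only numpy, scipy, OpenCV 4.12 (cv2) and the standard library are available. Lean on these libraries where they do the work, as an engineer would, in place of code of your own. Each camera call takes 0.05 s, during which the arm holds its last target.

## Working session

There is one attempt and no reset: what is moved stays moved. The work goes in short steps, Python scripts to look and compute and a tool call to move; the robot and the scene stay as the last step left them, time stands still between calls to the robot, and variables do not carry over. Pictures are saved under pics/ and viewed, and the job is handed in when it is done.

Besides the shell and the picture viewer there is one more tool, called after "Request:" as name(argument=value, ...), one argument or row to a line, values as JSON. arm_command: Moves the arm, as the interface text tells. Its arguments: {"type":"object","properties":{"deltas":{"type":"array","items":{"type":"object","properties":{"xyz":{"type":"array","items":{"type":"number"}},"turn":{"type":"array","items":{"type":"number"}}}}},"gripper":{"type":"number"},"force":{"type":"number"}},"required":["deltas"]}

```bash
ls; mkdir -p pics; python3 - <<'E'
from cell import *
import cv2
print(read_state())
for n in("scene","top"):
    c=camera(n); cv2.imwrite(f"pics/{n}0.png",c["color"][:,:,::-1]); print({k:v for k,v in c.items() if k!="color"})
E
```

```text
pics
{'clock': 0.0, 'joints': array([-1.22861912e+00,  3.00482089e-01,  1.52160155e+00,  9.04089944e-06,
        1.32069284e+00, -6.66071786e-02]), 'qd': array([ 0.00080969, -0.00119039, -0.00115157,  0.0012422 , -0.00199961,
        0.00039788]), 'effort': array([ 2.00591450e-03, -5.31805873e+01, -3.52737808e+01,  7.09266239e-02,
        2.43943592e-02, -9.35281719e-05]), 'eef_pos': array([ 218.5220455 , -504.41561089,  192.37165345]), 'eef_rot': array([-3.14041204e+00, -8.75302487e-05,  4.08782095e-01]), 'wrist_force': array([-0.64019135, -0.53556484, -0.5458087 ]), 'moment': array([ 0.01645296, -0.05306545,  0.00487521]), 'finger_gap': 93.83063163744889}
{'fx': 439.2743995188032, 'fy': 439.2743995188032, 'cx': 255.68236867955372, 'cy': 192.68819964409937, 'k1': -0.06699162918672856, 'rvec': array([ 1.64196447,  1.67937765, -0.87712297]), 'tvec': array([  17.74226555, -234.4894022 , 1586.74456593])}
{'fx': 378.8805790860272, 'fy': 378.8805790860272, 'cx': 257.914780583222, 'cy': 195.24221990723336, 'k1': -0.1204171123016055, 'rvec': array([ 2.16521149, -2.17604221,  0.12300298]), 'tvec': array([-10.79676069, 603.09515501, 960.87184376])}
```

View pics/scene0.png

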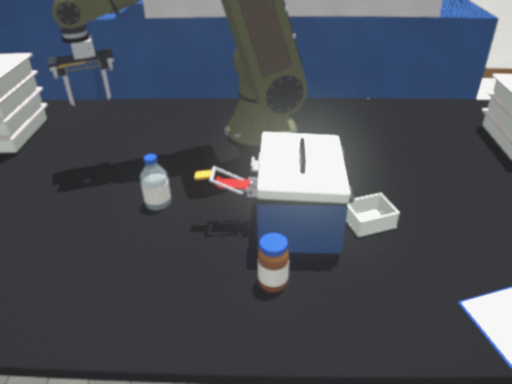

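View pics/top0.png

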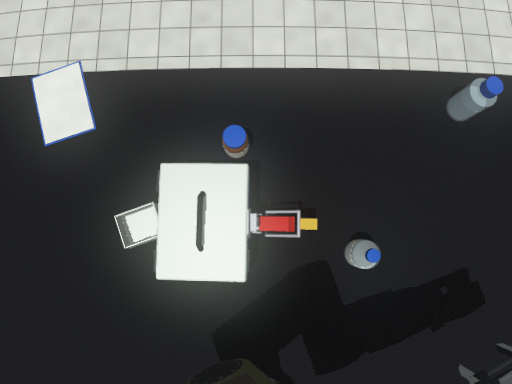

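```bash
cat > h.py <<'E'
from cell import *
import cv2, numpy as np
def cam(n):
    c=camera(n); c["R"]=cv2.Rodrigues(np.array(c["rvec"]))[0]; c["t"]=np.array(c["tvec"])
    c["K"]=np.array([[c["fx"],0,c["cx"]],[0,c["fy"],c["cy"]],[0,0,1]]); c["d"]=np.array([c["k1"],0,0,0.]); return c
def ray(c,p):
    u=cv2.undistortPoints(np.array([[p]],float),c["K"],c["d"])[0,0]
    v=c["R"].T@np.array([u[0],u[1],1]); return -c["R"].T@c["t"], v/np.linalg.norm(v)
def plane(c,p,z):
    o,v=ray(c,p); return o+v*(z-o[2])/v[2]
def tri(c1,p1,c2,p2):
    o1,a=ray(c1,p1);o2,b=ray(c2,p2)
    s=np.linalg.lstsq(np.c_[a,-b],o2-o1,rcond=None)[0]
    q1=o1+a*s[0];q2=o2+b*s[1]; return (q1+q2)/2,np.linalg.norm(q1-q2)
def proj(c,P): return cv2.projectPoints(np.array(P,float).reshape(-1,3),c["rvec"],c["t"],c["K"],c["d"])[0][:,0]
def crop(c,x0,x1,y0,y1,s,f): cv2.imwrite(f,cv2.resize(c["color"][y0:y1,x0:x1,::-1],None,fx=s,fy=s,interpolation=cv2.INTER_CUBIC))
E
python3 - <<'E'
from h import *
s=cam("scene");t=cam("top")
crop(s,180,360,120,260,4,"pics/s1.png");crop(t,150,350,140,290,4,"pics/t1.png")
for nm,c in(("s",s),("t",t)):
    h=cv2.cvtColor(c["color"],cv2.COLOR_RGB2HSV)
    for k,lo,hi in(("red",(0,150,100),(8,255,255)),("yel",(18,150,100),(35,255,255)),("blue",(105,180,120),(125,255,255))):
        m=cv2.inRange(h,lo,hi); n,l,st,ce=cv2.connectedComponentsWithStats(m)
        print(nm,k,[(st[i].tolist(),ce[i].round(1).tolist()) for i in range(1,n) if st[i,4]>25])
E
```

```text
s red [([216, 176, 32, 12, 180], [233.4, 182.1])]
s yel []
s blue []
t red [([260, 216, 35, 16, 529], [277.4, 223.3])]
t yel [([301, 218, 17, 12, 199], [308.8, 223.5])]
t blue [([225, 125, 21, 13, 160], [235.4, 130.5]), ([367, 249, 13, 13, 130], [372.9, 255.0])]
```

View pics/s1.png

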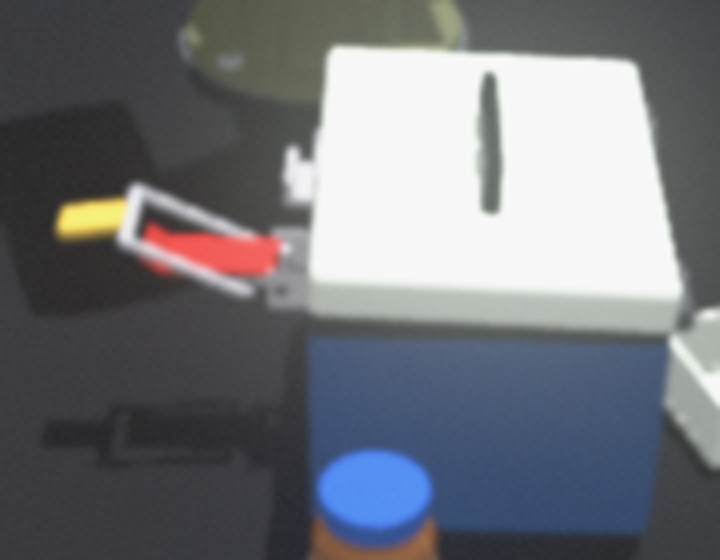

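View pics/t1.png

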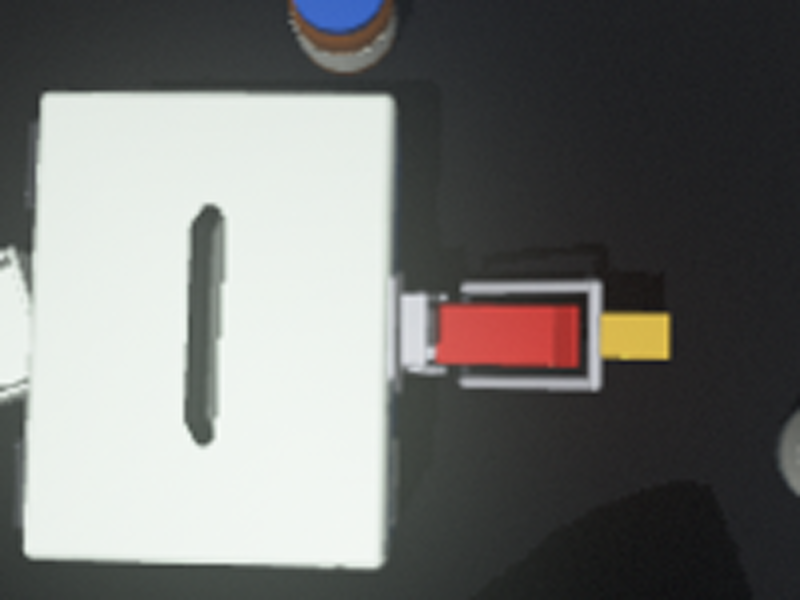

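```bash
python3 - <<'E'
from h import *
s=cam("scene");t=cam("top")
L=lambda p:(180+p[0]/4-.4,120+p[1]/4-.4); T=lambda p:(150+p[0]/4-.4,140+p[1]/4-.4)
prs={"front_far":((312,282),(395,95)),"front_near":((330,48),(386,567)),"rear_far":((677,297),(40,94)),"rear_near":((636,63),(25,557)),
"tab_end":((60,222),(669,336)),"tab_base":((125,220),(601,336)),"bar_far":((126,243),(598,388)),"bar_near":((137,187),(597,284))}
prs["bar_far"]=((125,243),(597,285));prs["bar_near"]=((137,187),(597,387))
for k,(a,b) in prs.items():
    P,e=tri(s,L(a),t,T(b)); print(k,P.round(1),round(e,1))
for z in (0,): pass
# bystander caps
print("buffer cap",plane(t,(235.4,130.5),120).round(),"reagent cap",plane(t,(372.9,255),150).round())
E
```

```text
front_far [657.3   9.1 191.5] 1.7
front_near [399.9  14.3 196.1] 0.9
rear_far [660.4 206.6 185.3] 3.1
rear_near [403.8 213.  187.3] 2.9
tab_end [ 524.6 -149.8  141.7] 0.7
tab_base [ 524.8 -109.6  143.4] 0.0
bar_far [ 554.1 -106.7  146.3] 1.4
bar_near [ 495.4 -105.6  148.9] 1.2
buffer cap [753.  41. 120.] reagent cap [ 451. -277.  150.]
```

```bash
cat > k.py <<'E'
import numpy as np
P=np.array([-11.,110.]) # y,z of pivot
d=np.pi/180
def g(th,al,r=30):
    pin=20*np.array([np.sin(th),-np.cos(th)]); a=al*d
    bar=pin+82.1*np.array([np.cos(a),np.sin(a)]); t=a-35.3*d
    return bar, bar+r*np.array([np.cos(t),np.sin(t)])
def tcp(th,al,be,r=30,back=0):
    bar,gp=g(th,al,r); q=gp+(back-8)*np.array([np.cos(be*d),np.sin(be*d)])
    return np.array([P[0]-q[0],P[1]+q[1]]),bar
if __name__=="__main__":
    print("pre",tcp(1.55,25,45,30,90)[0],"grasp",tcp(1.55,25,45)[0])
    prev=None
    for th,al,be in [(1.55,25,45),(1.55,40,55),(1.55,55,65),(1.55,70,75),(1.55,85,85),(1.7,93,88),(1.9,97,90),(1.9,105,92),(1.9,112,92),(1.85,116,92),(1.75,118,92)]:
        q,b=tcp(th,al,be); print(th,al,be,q.round(1),"bar",b.round(1),"d",None if prev is None else (q-prev).round(1)); prev=q
E
python3 k.py
```

```text
pre [-192.90285179  196.89975234] grasp [-129.26324149  133.26014203]
1.55 25 45 [-129.3  133.3] bar [94.4 34.3] d None
1.55 40 55 [-119.2  158.3] bar [82.9 52.4] d [10.1 25. ]
1.55 55 65 [-102.9  179.7] bar [67.1 66.8] d [16.2 21.4]
1.55 70 75 [-81.7 196.1] bar [48.1 76.7] d [21.3 16.4]
1.55 85 85 [-56.9 206.3] bar [27.2 81.4] d [24.8 10.2]
1.7 93 88 [-42.3 211.9] bar [15.5 84.6] d [14.6  5.6]
1.9 97 90 [-34.1 216.4] bar [ 8.9 88. ] d [8.1 4.4]
1.9 105 92 [-19.4 215.9] bar [-2.3 85.8] d [14.8 -0.5]
1.9 112 92 [ -6.4 213.8] bar [-11.8  82.6] d [13.  -2.1]
1.85 116 92 [  0.6 210.9] bar [-16.8  79.3] d [ 7.  -2.9]
1.75 118 92 [  3.8 207.8] bar [-18.9  76.1] d [ 3.1 -3.1]
```

Request:
arm_command(
  deltas=[
    {"xyz": [0.03, 0.02, 0.02], "turn": [0, 0, 0.163]},
    {"xyz": [0.04, 0.02, 0.02], "turn": [0, 0, 0.163]},
    {"xyz": [0.04, 0.02, 0.02], "turn": [0, 0, 0.163]},
    {"xyz": [0.04, 0.02, 0.02], "turn": [0, 0, 0.163]},
    {"xyz": [0.04, 0.02, 0.02], "turn": [0, 0, 0.163]},
    {"xyz": [0.04, 0.02, 0.02], "turn": [0, 0, 0.163]},
    {"xyz": [0.04, 0.02, 0.02], "turn": [0, 0, 0.162]},
    {"xyz": [0.036, 0.06, 0]},
    {"xyz": [0, 0, 0]},
  ],
)

```text
validation failed for argument at $.de...
```

Request:
arm_command(
  deltas=[
    {"xyz": [0.03, 0.02, 0.02], "turn": [0.0, 0.0, 0.163]},
    {"xyz": [0.04, 0.02, 0.02], "turn": [0.0, 0.0, 0.163]},
    {"xyz": [0.04, 0.02, 0.02], "turn": [0.0, 0.0, 0.163]},
    {"xyz": [0.04, 0.02, 0.02], "turn": [0.0, 0.0, 0.163]},
  ],
)

```text
clock: 0.8
eef_pos: [369.8, -423.8, 273.7]
eef_rot: [3.142, 0.0, 1.066]
wrist_force: [0.1, -0.8, 0.7]
finger_gap: 94.0
```

Request:
arm_command(
  deltas=[
    {"xyz": [0.04, 0.02, 0.02], "turn": [0.0, 0.0, 0.163]},
    {"xyz": [0.04, 0.04, 0.01], "turn": [0.0, 0.0, 0.163]},
    {"xyz": [0.04, 0.04, 0.0], "turn": [0.0, 0.0, 0.162]},
    {"xyz": [0.035, 0.04, 0.0], "turn": [0.0, 0.0, 0.0]},
    {"xyz": [0.0, 0.03, 0.0], "turn": [0.157, 0.0, 0.0]},
    {"xyz": [0.0, 0.02, 0.0], "turn": [0.157, 0.0, 0.0]},
    {"xyz": [0.0, 0.0, 0.0], "turn": [0.157, 0.0, 0.0]},
    {"xyz": [0.0, 0.0, 0.0], "turn": [0.157, 0.0, 0.0]},
    {"xyz": [0.0, 0.0, 0.0], "turn": [0.157, 0.0, 0.0]},
    {"xyz": [0.0, 0.0, 0.0], "turn": [0.0, 0.0, 0.0]},
  ],
)

```text
clock: 2.05
eef_pos: [523.2, -235.9, 300.5]
eef_rot: [-3.115, -0.787, 1.534]
wrist_force: [-0.4, 0.1, -1.2]
finger_gap: 94.1
```

```bash
python3 - <<'E'
from h import *
s=read_state();print(s["joints"].round(3),s["eef_pos"].round(1),s["eef_rot"].round(3),s["clock"])
E
```

```text
[-0.749  0.593  1.049  0.612  2.017 -0.601] [ 523.2 -235.9  300.5] [-3.115 -0.787  1.534] 2.05
```

Request:
arm_command(
  deltas=[
    {"xyz": [0.001, 0.013, -0.05], "turn": [0.0, 0.0, 0.0]},
    {"xyz": [0.001, 0.03, -0.053], "turn": [0.0, 0.0, 0.0]},
    {"xyz": [0.0, 0.02, -0.02], "turn": [0.0, 0.0, 0.0]},
    {"xyz": [0.0, 0.0, 0.0], "turn": [0.0, 0.0, 0.0]},
  ],
)

```text
clock: 2.55
eef_pos: [525.5, -170.3, 179.9]
eef_rot: [-3.119, -0.782, 1.542]
wrist_force: [0.5, 0.9, -0.3]
finger_gap: 93.8
```

```bash
python3 - <<'E'
from h import *
s=cam("scene");t=cam("top")
crop(s,150,310,110,230,4,"pics/s2.png");crop(t,230,400,150,290,4,"pics/t2.png")
E
```

```text
(no output)
```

View pics/s2.png

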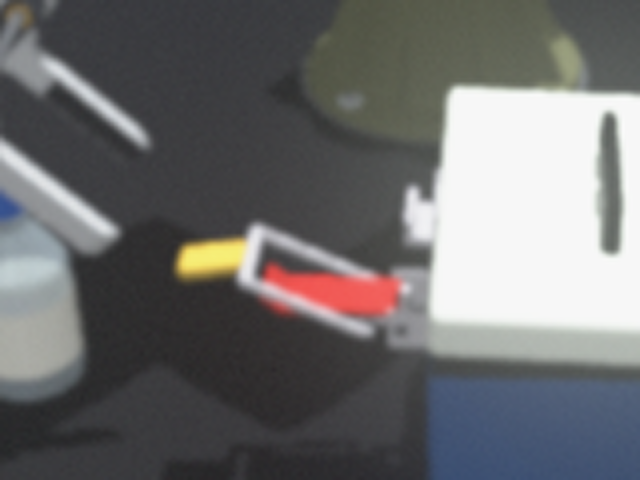

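View pics/t2.png

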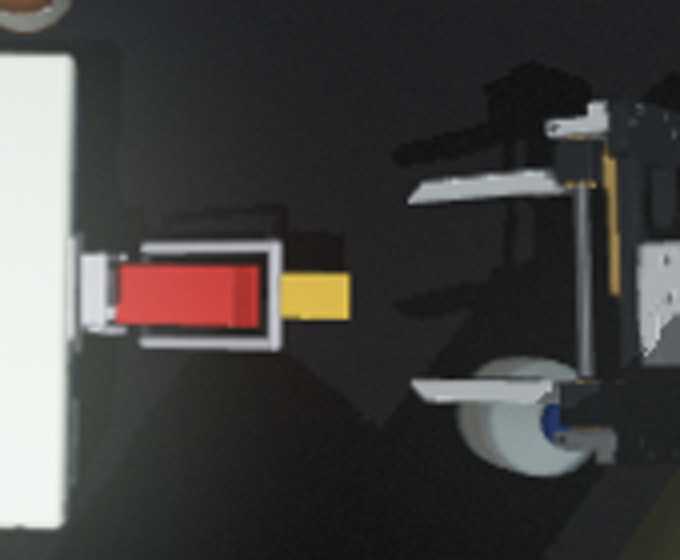

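```bash
python3 - <<'E'
from h import *
from scipy.spatial.transform import Rotation as Ro
s=cam("scene");t=cam("top");st=read_state()
R=Ro.from_euler("xyz",st["eef_rot"]).as_matrix();p=st["eef_pos"];print(p.round(1),R.round(3))
for y in(-47,0,47):
    P=p+R@np.array([0,y,11]);print(P.round(1),(proj(t,P)-[230,150])*4,(proj(s,P)-[150,110])*4)
P,e=tri(s,(150+212/4,110+259/4),t,(230+316/4,150+296/4));print("tab",P,e)
print(plane(t,(230+265/4,150+296/4),145),plane(t,(230+190/4,150+296/4),118))
E
```

```text
[ 526.1 -172.7  181.4] [[ 0.02   1.     0.002]
 [ 0.709 -0.016  0.705]
 [ 0.705 -0.013 -0.709]]
[ 479.1 -164.2  174.2] [[384.55174055 373.91726903]] [[161.67887694 177.2319604 ]]
[ 526.1 -164.9  173.6] [[383.98889865 289.59525032]] [[148.80472014 217.86203332]]
[ 573.1 -165.6  173. ] [[383.228471   206.13084992]] [[135.00793478 261.49013823]]
tab [ 523.67685337 -130.15030743  142.27144984] 1.6782679615865108
[ 523.89283974 -101.03777057  145.        ] [524.97578176 -59.30150907 118.        ]
```

Request:
arm_command(
  deltas=[
    {"xyz": [0.0, 0.0, 0.0], "turn": [0.0, 0.0, 0.0]},
    {"xyz": [0.0, 0.0, 0.0], "turn": [0.0, 0.0, 0.0]},
    {"xyz": [0.0, 0.0, 0.0], "turn": [0.0, 0.0, 0.0]},
    {"xyz": [0.0, 0.0, 0.0], "turn": [0.0, 0.0, 0.0]},
  ],
  gripper=0.52,
  force=5,
)

```text
clock: 3.25
eef_pos: [525.6, -171.7, 179.9]
eef_rot: [-3.12, -0.785, 1.54]
wrist_force: [0.2, 0.2, 0.5]
finger_gap: 57.2
```

```bash
cat > look.py <<'E'
import sys
from h import *
from scipy.spatial.transform import Rotation as Ro
n=sys.argv[1]
s=cam("scene");t=cam("top");st=read_state()
crop(s,150,310,110,230,4,f"pics/s{n}.png");crop(t,230,400,150,290,4,f"pics/t{n}.png")
R=Ro.from_euler("xyz",st["eef_rot"]).as_matrix();p=st["eef_pos"];print(st["clock"],p.round(1),st["finger_gap"].round(1),st["wrist_force"].round(1))
P=p+R@np.array([0,0,11]);print("tip t,s",(proj(t,P)-[230,150])*4,(proj(s,P)-[150,110])*4)
E
python3 look.py 3
```

```text
Traceback (most recent call last):
  File "look.py", line 7, in <module>
    R=Ro.from_euler("xyz",st["eef_rot"]).as_matrix();p=st["eef_pos"];print(st["clock"],p.round(1),st["finger_gap"].round(1),st["wrist_force"].round(1))
                                                                                                  ^^^^^^^^^^^^^^^^^^^^^^
AttributeError: 'float' object has no attribute 'round'
```

View pics/t3.png

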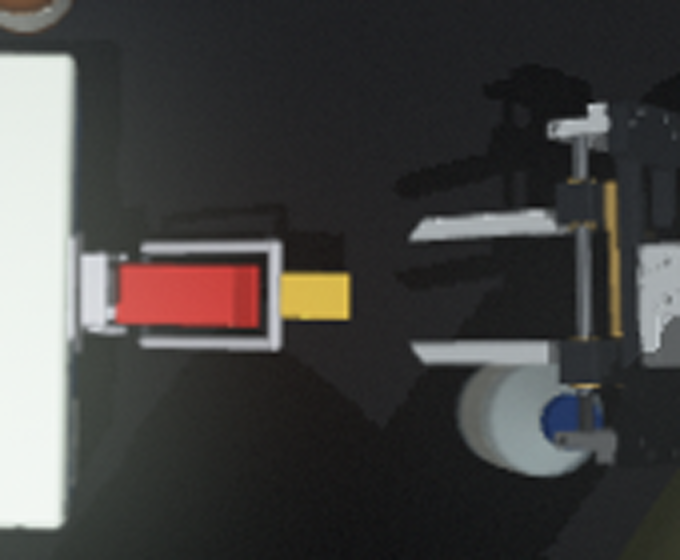

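View pics/s3.png

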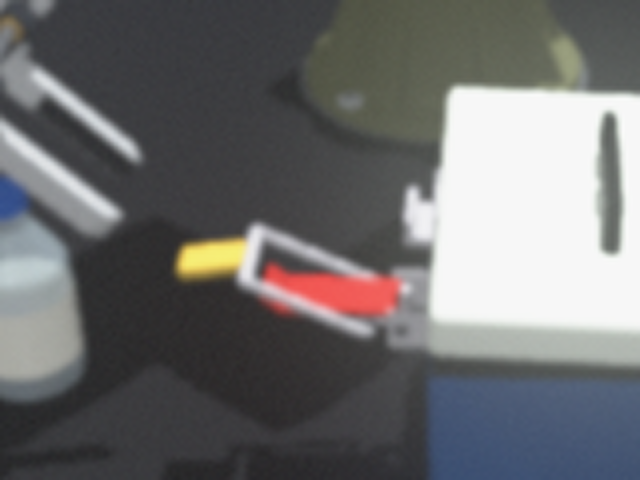

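```bash
sed -i 's/st\["finger_gap"\].round(1)/round(st["finger_gap"],1)/' look.py; python3 - <<'E'
from h import *
s=cam("scene");t=cam("top")
for a,b in(((140,158),(413,347)),((120,215),(418,222)),((105,235),(411,240))):
    print(tri(s,(150+a[0]/4,110+a[1]/4),t,(230+b[0]/4,150+b[1]/4)))
print(read_state())
E
```

```text
(array([ 493.89166623, -174.40705247,  196.95459975]), np.float64(2.7552474475850084))
(array([ 561.67572474, -176.68999175,  198.34995095]), np.float64(6.229547822909636))
(array([ 553.92854357, -182.987443  ,  178.64949823]), np.float64(6.257674216156726))
{'clock': 3.45, 'joints': array([-0.6724899 ,  0.59258751,  1.33066194,  0.59555778,  1.74069955,
       -0.70839279]), 'qd': array([-0.0002282 ,  0.00077582, -0.00010046, -0.00086369, -0.00071464,
       -0.00012624]), 'effort': array([-1.73384784e-02, -6.64026403e+01, -3.26228893e+01,  1.42361853e+00,
        1.31057214e+00,  1.04508913e-02]), 'eef_pos': array([ 525.62297174, -171.66114051,  179.92256647]), 'eef_rot': array([-3.11954477, -0.78475221,  1.53967932]), 'wrist_force': array([-0.14912841,  0.81714433,  1.13363309]), 'moment': array([-0.30192917, -0.13929435,  0.01428418]), 'finger_gap': 45.871872331707266}
```

```bash
python3 - <<'E'
from h import *
from scipy.spatial.transform import Rotation as Ro
s=cam("scene");t=cam("top")
p=np.array([218.5,-504.4,192.4]);R=Ro.from_euler("xyz",[-3.14041204e+00, -8.75302487e-05,  4.08782095e-01]).as_matrix()
for z in(-10,11):
  for y in(-47,47): P=p+R@np.array([0,y,z]);print(z,P.round(),proj(s,P),proj(t,P))
st=read_state();p=st["eef_pos"];R=Ro.from_euler("xyz",st["eef_rot"]).as_matrix()
for x in(-8,8):
 for z in(-10,11):
  for y in(-23,23): P=p+R@np.array([x,y,z]);print(x,z,P.round(),(proj(t,P)-[230,150])*4,(proj(s,P)-[150,110])*4)
i=cv2.imread("pics/scene0.png");cv2.imwrite("pics/z0.png",cv2.resize(i[30:130,20:150],None,fx=5,fy=5))
E
```

```text
-10 [ 200. -461.  202.] [[106.92495173  99.36834469]] [[460.88270341 366.72200023]]
-10 [ 237. -548.  202.] [[ 75.13110888 104.93765003]] [[495.49952244 347.18775139]]
11 [ 200. -461.  181.] [[108.33034153 105.72089944]] [[456.22141517 363.82781237]]
11 [ 237. -548.  181.] [[ 76.83674426 111.34965942]] [[490.24019844 344.83552678]]
-8 -10 [ 502. -184.  182.] [[421.77155783 331.51961997]] [[122.68806484 186.24350846]]
-8 -10 [ 548. -185.  181.] [[420.85903289 248.74962726]] [[108.49608514 227.30043802]]
-8 11 [ 502. -169.  167.] [[390.18678244 331.97200658]] [[149.11642194 206.80343351]]
-8 11 [ 548. -170.  166.] [[389.46477778 250.53960521]] [[135.96201245 248.28405101]]
8 -10 [ 503. -173.  193.] [[405.63284365 330.93688824]] [[138.77997978 170.67461644]]
8 -10 [ 549. -173.  192.] [[404.7953599  246.99563158]] [[125.04813533 211.46579824]]
8 11 [ 503. -158.  178.] [[373.85658851 331.39670661]] [[165.27632858 191.48664704]]
8 11 [ 549. -159.  177.] [[373.21275394 248.83555871]] [[152.58937336 232.71640469]]
```

View pics/z0.png

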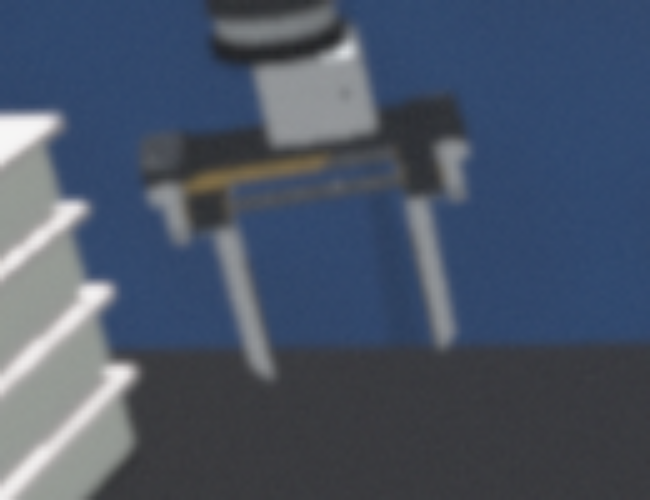

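Request:
arm_command(
  deltas=[
    {"xyz": [-0.001, 0.0, -0.009], "turn": [0.0, 0.0, 0.0]},
    {"xyz": [0.0, 0.016, -0.016], "turn": [0.0, 0.0, 0.0]},
    {"xyz": [0.0, 0.016, -0.016], "turn": [0.0, 0.0, 0.0]},
    {"xyz": [0.0, 0.015, -0.015], "turn": [0.0, 0.0, 0.0]},
    {"xyz": [0.0, 0.0, 0.0], "turn": [0.0, 0.0, 0.0]},
  ],
)

```text
clock: 4.18
eef_pos: [524.1, -123.8, 122.9]
eef_rot: [-3.117, -0.786, 1.539]
wrist_force: [-0.4, 0.2, -0.5]
finger_gap: 45.0
```

```bash
python3 look.py 4
```

```text
4.275 [ 524.7 -125.1  124.2] 45.1 [-0.2 -0.4 -0.3]
tip t,s [[287.01924758 295.86266426]] [[234.40339182 294.4319986 ]]
```

View pics/t4.png

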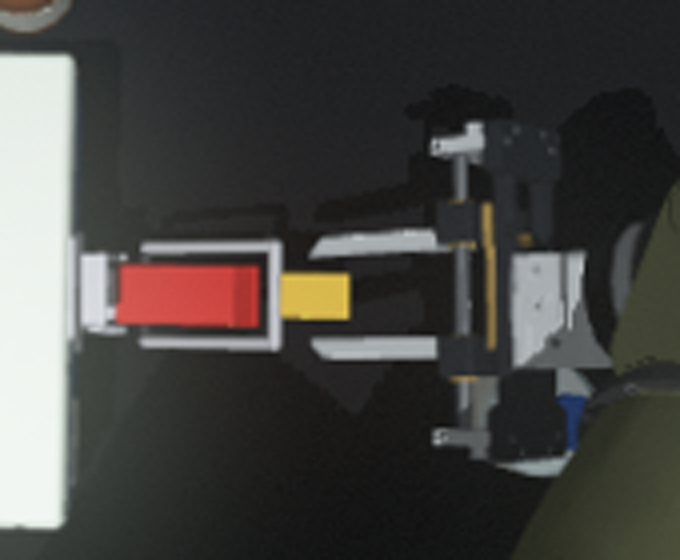

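View pics/s4.png

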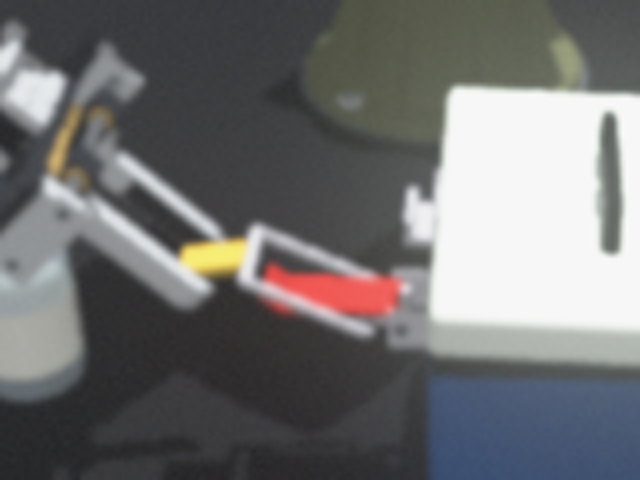

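Request:
arm_command(
  deltas=[
    {"xyz": [0.0, 0.0, 0.0], "turn": [0.0, 0.0, 0.0]},
    {"xyz": [0.0, 0.0, 0.0], "turn": [0.0, 0.0, 0.0]},
    {"xyz": [0.0, 0.0, 0.0], "turn": [0.0, 0.0, 0.0]},
    {"xyz": [0.0, 0.0, 0.0], "turn": [0.0, 0.0, 0.0]},
  ],
  gripper=0.9,
  force=6,
)

```text
clock: 4.78
eef_pos: [525.0, -125.1, 124.2]
eef_rot: [-3.121, -0.784, 1.54]
wrist_force: [4.5, -4.7, 1.7]
finger_gap: 26.2
```

```bash
cat >> k.py <<'E'
    print("plan r34")
    prev=None
    for th,al,be in [(1.55,25,45),(1.55,40,53),(1.55,55,61),(1.55,70,69),(1.55,85,77),(1.6,92,81),(1.7,97,85),(1.8,101,87),(1.9,104,89),(1.9,110,90),(1.9,115,90)]:
        q,b=tcp(th,al,be,34,-12); print(th,al,be,q.round(1),"bar",b.round(1),"d",None if prev is None else (q-prev).round(1)); prev=q
E
python3 k.py | sed -n '/plan/,$p'
```

```text
plan r34
1.55 25 45 [-124.7  124.1] bar [94.4 34.3] d None
1.55 40 53 [-115.7  149.2] bar [82.9 52.4] d [ 9.  25.1]
1.55 55 61 [-100.4  170.8] bar [67.1 66.8] d [15.3 21.6]
1.55 70 69 [-79.9 187.4] bar [48.1 76.7] d [20.5 16.6]
1.55 85 77 [-55.6 197.8] bar [27.2 81.4] d [24.2 10.4]
1.6 92 81 [-43.7 201.3] bar [17.1 82.6] d [12.   3.5]
1.7 97 85 [-35.2 204.1] bar [ 9.8 84.1] d [8.5 2.8]
1.8 101 87 [-27.8 206.2] bar [ 3.8 85.1] d [7.4 2.1]
1.9 104 89 [-22.1 207.8] bar [-0.9 86.1] d [5.7 1.7]
1.9 110 90 [-10.8 206.4] bar [-9.2 83.6] d [11.2 -1.4]
1.9 115 90 [ -1.3 204.3] bar [-15.8  80.9] d [ 9.5 -2.1]
```

Request:
arm_command(
  deltas=[
    {"xyz": [0.0, 0.004, 0.0125], "turn": [-0.07, 0.0, 0.0]},
    {"xyz": [0.0005, 0.005, 0.0125], "turn": [-0.07, 0.0, 0.0]},
    {"xyz": [0.0, 0.007, 0.0115], "turn": [-0.07, 0.0, 0.0]},
    {"xyz": [0.0005, 0.008, 0.0105], "turn": [-0.07, 0.0, 0.0]},
    {"xyz": [0.0, 0.01, 0.009], "turn": [-0.07, 0.0, 0.0]},
    {"xyz": [0.0005, 0.0105, 0.0075], "turn": [-0.07, 0.0, 0.0]},
    {"xyz": [0.0, 0.0, 0.0], "turn": [0.0, 0.0, 0.0]},
  ],
)

```text
clock: 5.65
eef_pos: [526.5, -79.0, 188.5]
eef_rot: [-3.135, -0.364, 1.55]
wrist_force: [4.6, -1.9, 3.0]
finger_gap: 25.9
```

```bash
python3 look.py 5
```

```text
5.75 [526.4 -80.2 187.8] 25.9 [ 2.4 -1.   2.9]
tip t,s [[226.72401892 289.94955332]] [[293.82950456 212.84795309]]
```

View pics/t5.png

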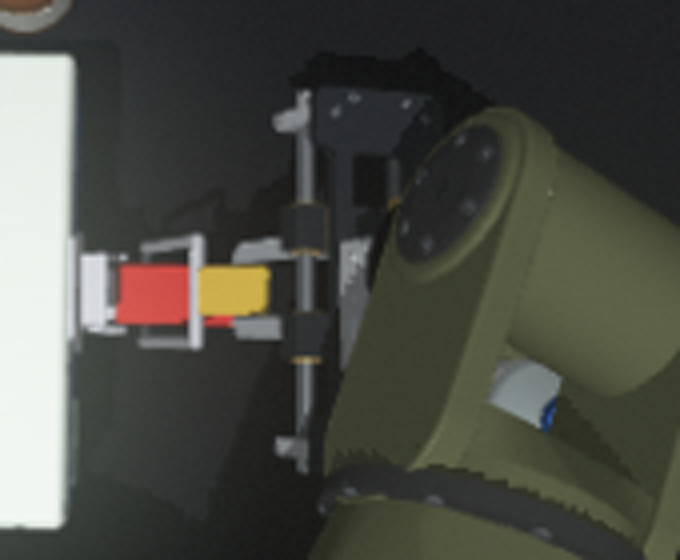

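View pics/s5.png

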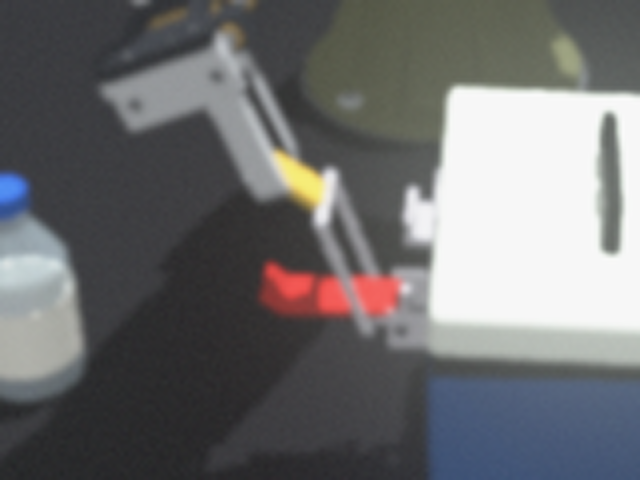

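Request:
arm_command(
  deltas=[
    {"xyz": [0.0005, 0.012, 0.006], "turn": [-0.07, 0.0, 0.0]},
    {"xyz": [0.0005, 0.012, 0.0045], "turn": [-0.07, 0.0, 0.0]},
    {"xyz": [0.0, 0.012, 0.0035], "turn": [-0.07, 0.0, 0.0]},
    {"xyz": [0.0, 0.0085, 0.003], "turn": [-0.07, 0.0, 0.0]},
    {"xyz": [0.0, 0.0075, 0.0025], "turn": [-0.035, 0.0, 0.0]},
    {"xyz": [0.0, 0.006, 0.0015], "turn": [-0.035, 0.0, 0.0]},
    {"xyz": [0.0, 0.0, 0.0], "turn": [0.0, 0.0, 0.0]},
  ],
)

```text
clock: 6.62
eef_pos: [527.4, -22.2, 207.7]
eef_rot: [-3.141, -0.015, 1.549]
wrist_force: [7.4, -0.6, -4.0]
finger_gap: 25.8
```

```bash
python3 look.py 6
```

```text
6.725 [527.4 -22.6 207.7] 25.9 [ 7.4  0.6 -2.9]
tip t,s [[130.6011151  287.52961587]] [[381.80888056 186.57238507]]
```

View pics/t6.png

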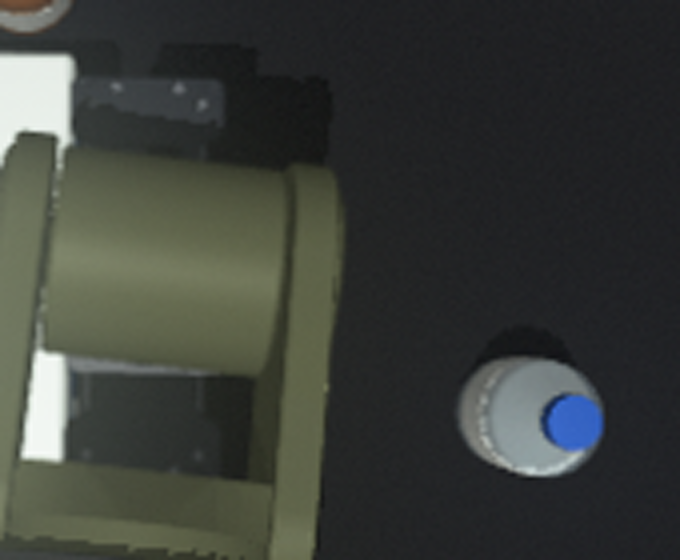

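View pics/s6.png

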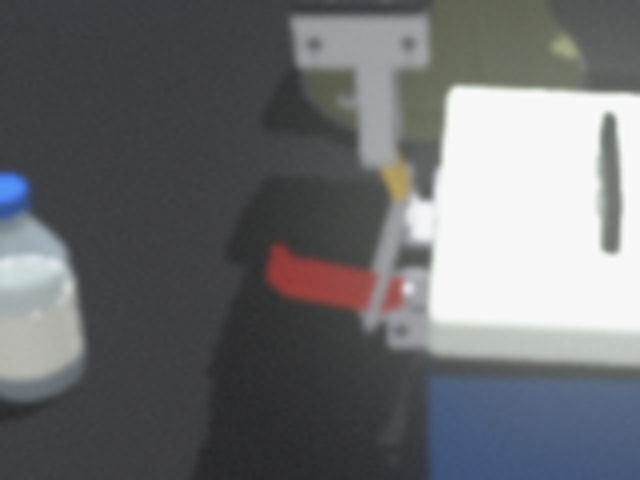

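```bash
cat >> h.py <<'E'
def planex(c,p,x):
    o,v=ray(c,p); return o+v*(x-o[0])/v[0]
E
python3 - <<'E'
from h import *
s=cam("scene")
def q(n,a,x): 
    P=planex(s,(150+a[0]/4-.4,110+a[1]/4-.4),x); print(n,"out",round(-11-P[1],1),"up",round(P[2]-110,1))
q("wire bot",(370,325),556);q("wire mid",(383,268),556);q("wire top",(403,195),556)
q("lev tip lip",(282,243),546);q("lev bend",(290,295),546);q("lev lower near",(400,308),546)
q("keeper far top",(420,198),548);q("keeper far bot",(420,240),548)
q("tabtop",(385,165),540);q("bracket",(405,335),546)
E
```

```text
wire bot out 20.6 up 7.0
wire mid out 11.4 up 48.6
wire top out -1.7 up 99.3
lev tip lip out 72.0 up 59.7
lev bend out 69.5 up 22.0
lev lower near out 2.6 up 12.7
keeper far top out -11.1 up 92.4
keeper far bot out -10.6 up 63.3
tabtop out 9.2 up 109.9
bracket out 0.0 up -7.6
```

Request:
arm_command(
  deltas=[
    {"xyz": [0.0, 0.006, -0.0005], "turn": [0.0, 0.0, 0.0]},
    {"xyz": [0.0, 0.005, -0.001], "turn": [0.0, 0.0, 0.0]},
    {"xyz": [0.0, 0.005, -0.001], "turn": [0.0, 0.0, 0.0]},
    {"xyz": [0.0, 0.003, -0.001], "turn": [0.0, 0.0, 0.0]},
    {"xyz": [0.0, 0.0, 0.0], "turn": [0.0, 0.0, 0.0]},
  ],
)

```text
clock: 7.4
eef_pos: [527.9, -3.7, 204.8]
eef_rot: [3.141, -0.015, 1.548]
wrist_force: [7.5, 0.4, 1.6]
finger_gap: 26.1
```

```bash
python3 look.py 7
```

```text
7.5 [527.9  -3.8 204.9] 25.7 [7.8 0.3 0.6]
tip t,s [[ 95.85975161 286.99525441]] [[413.50987389 191.09106169]]
```

View pics/s7.png

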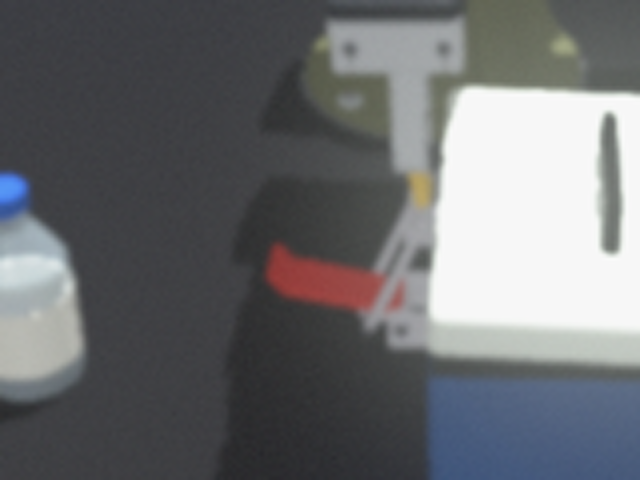

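```bash
python3 - <<'E'
from h import *
s=cam("scene")
crop(s,220,280,130,200,10,"pics/z7.png")
def q(n,a,x): 
    P=planex(s,(150+a[0]/4-.4,110+a[1]/4-.4),x); print(n,"out",round(-11-P[1],1),"up",round(P[2]-110,1))
q("wire bot",(370,325),556);q("wire top",(416,212),556)
E
```

```text
wire bot out 20.6 up 7.0
wire top out -9.0 up 87.8
```

View pics/z7.png

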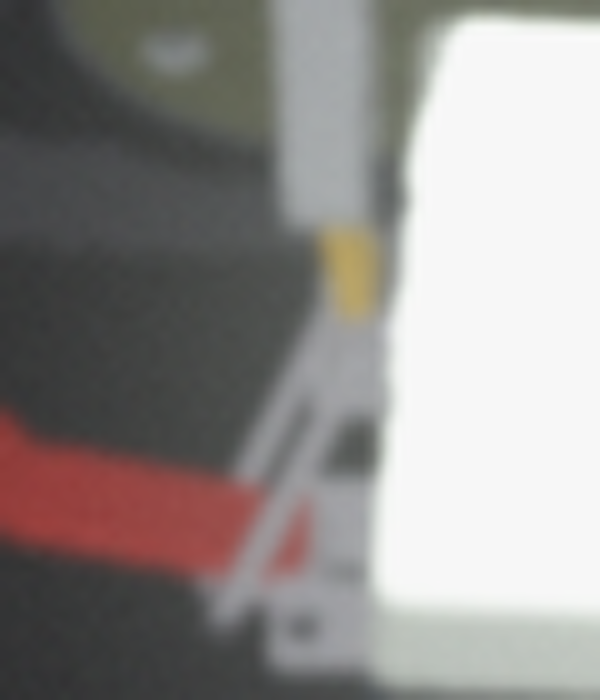

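Request:
arm_command(
  deltas=[
    {"xyz": [0.0, 0.002, 0.0], "turn": [0.0, 0.0, 0.0]},
    {"xyz": [0.0, 0.002, -0.001], "turn": [0.0, 0.0, 0.0]},
    {"xyz": [0.0, 0.001, -0.002], "turn": [0.0, 0.0, 0.0]},
    {"xyz": [0.0, 0.0, -0.003], "turn": [0.0, 0.0, 0.0]},
    {"xyz": [0.0, 0.0, 0.0], "turn": [0.0, 0.0, 0.0]},
  ],
)

```text
clock: 8.18
eef_pos: [528.0, 1.1, 198.8]
eef_rot: [3.14, -0.015, 1.548]
wrist_force: [8.8, -0.3, 0.3]
finger_gap: 26.1
```

```bash
python3 - <<'E'
from h import *
s=cam("scene")
crop(s,210,280,130,200,10,"pics/z8.png")
s=read_state();print(s["eef_pos"],s["wrist_force"],s["moment"])
E
```

```text
[527.96708334   1.10693184 198.81570814] [ 9.42620841 -0.86968236  0.44619655] [-0.12168114 -1.84061964 -0.05130928]
```

View pics/z8.png

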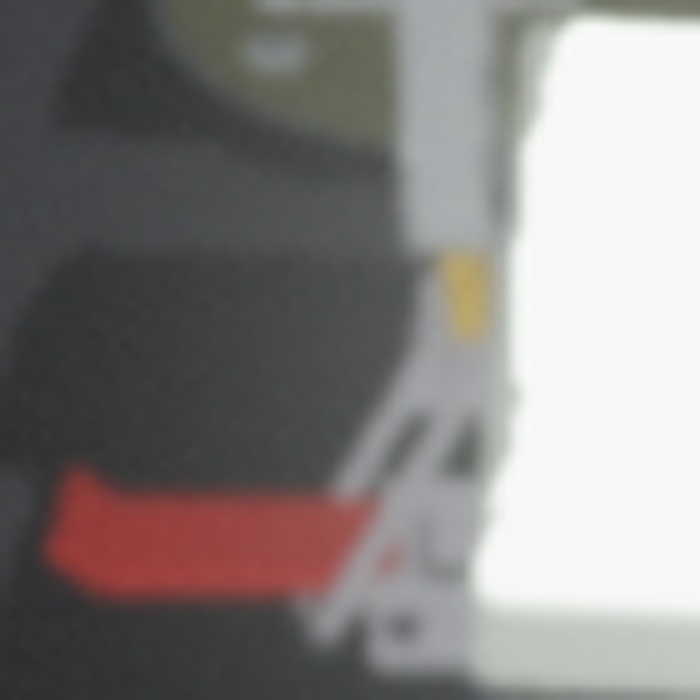

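Request:
arm_command(
  deltas=[
    {"xyz": [0.0, 0.0, 0.0], "turn": [0.0, 0.0, 0.0]},
    {"xyz": [0.0, 0.0, 0.0], "turn": [0.0, 0.0, 0.0]},
    {"xyz": [0.0, 0.0, 0.0], "turn": [0.0, 0.0, 0.0]},
  ],
  gripper=0.6,
)

```text
clock: 8.6
eef_pos: [526.9, 1.6, 198.6]
eef_rot: [-3.14, -0.015, 1.548]
wrist_force: [0.5, -0.3, 0.1]
finger_gap: 37.4
```

```bash
python3 - <<'E'
from h import *
s=cam("scene")
crop(s,210,280,130,200,10,"pics/z9.png")
s=read_state();print(s["eef_pos"],s["wrist_force"],s["finger_gap"])
E
```

```text
[526.91022052   1.687712   198.69497939] [ 0.15429457 -0.31706888 -0.22117648] 37.600777903861385
```

View pics/z9.png

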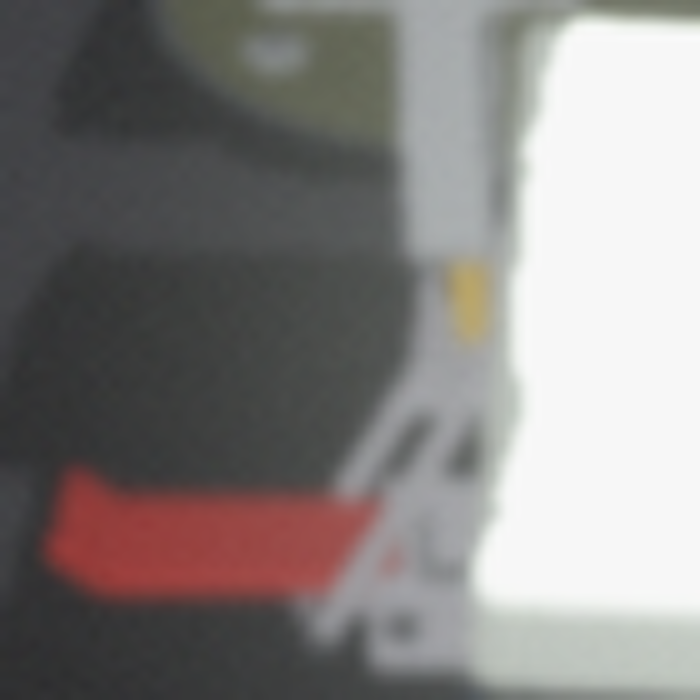

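Request:
arm_command(
  deltas=[
    {"xyz": [0.0, 0.0, 0.03], "turn": [0.0, 0.0, 0.0]},
    {"xyz": [0.0, -0.01, 0.05], "turn": [0.0, 0.0, 0.0]},
    {"xyz": [0.0, -0.04, 0.03], "turn": [0.0, 0.0, 0.0]},
    {"xyz": [0.0, -0.06, 0.0], "turn": [0.13, 0.0, 0.0]},
    {"xyz": [0.0, -0.04, 0.0], "turn": [0.13, 0.0, 0.0]},
    {"xyz": [0.0, 0.0, -0.02], "turn": [0.13, 0.0, 0.0]},
    {"xyz": [0.0, 0.0, -0.03], "turn": [0.13, 0.0, 0.0]},
    {"xyz": [0.0, 0.0, -0.04], "turn": [0.13, 0.0, 0.0]},
    {"xyz": [0.0, 0.0, -0.04], "turn": [0.13, 0.0, 0.0]},
    {"xyz": [0.0, 0.01, -0.01], "turn": [0.0, 0.0, 0.0]},
    {"xyz": [0.0, 0.0, 0.0], "turn": [0.0, 0.0, 0.0]},
  ],
  gripper=0.6,
)

```text
clock: 10.02
eef_pos: [527.3, -137.5, 169.6]
eef_rot: [-3.12, -0.793, 1.541]
wrist_force: [0.2, 0.1, 0.6]
finger_gap: 37.5
```

```bash
python3 look.py 10
```

```text
10.125 [ 527.8 -138.   171.2] 37.6 [-0.1 -0.6 -0. ]
tip t,s [[319.67550421 287.65467398]] [[206.74359791 233.64824562]]
```

View pics/s10.png

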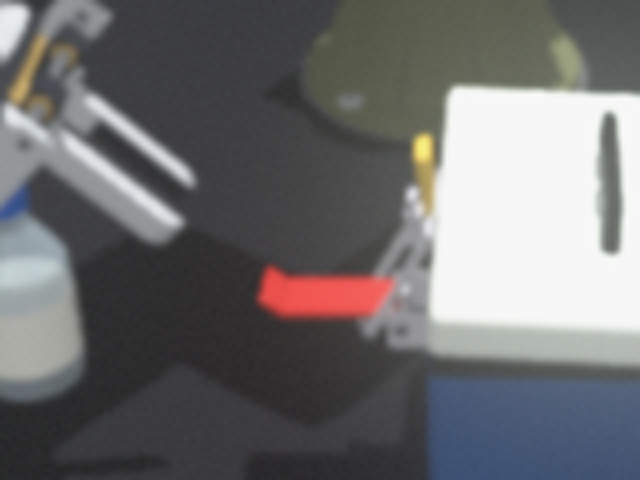

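View pics/t10.png

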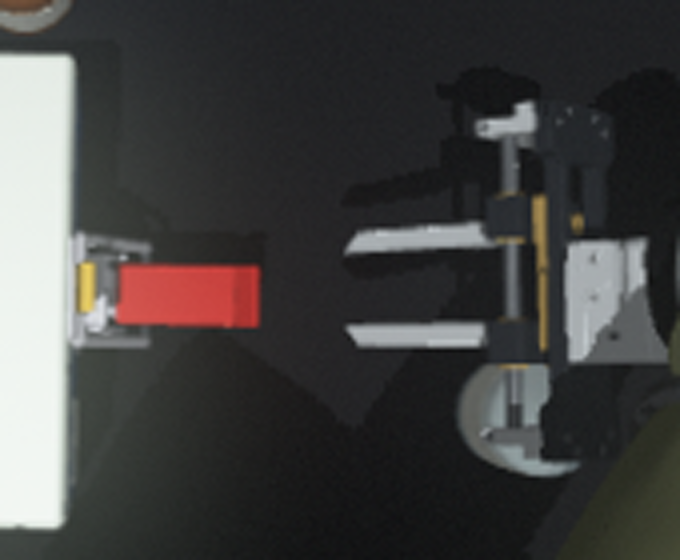

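Request:
arm_command(
  deltas=[
    {"xyz": [-0.002, 0.0, 0.0], "turn": [0.0, 0.0, 0.0]},
    {"xyz": [0.0, 0.006, -0.008], "turn": [0.0, 0.0, 0.0]},
    {"xyz": [0.0, 0.007, -0.008], "turn": [0.0, 0.0, 0.0]},
    {"xyz": [0.0, 0.0, 0.0], "turn": [0.0, 0.0, 0.0]},
    {"xyz": [0.0, 0.0, 0.0], "turn": [0.0, 0.0, 0.0]},
  ],
  gripper=1.0,
  force=20,
)

```text
clock: 10.75
eef_pos: [525.2, -125.2, 153.0]
eef_rot: [-3.119, -0.795, 1.54]
wrist_force: [-1.0, 0.1, 0.4]
finger_gap: 0.7
```

Request:
arm_command(
  deltas=[
    {"xyz": [0.0, 0.01, -0.01], "turn": [0.0, 0.0, 0.0]},
    {"xyz": [0.0, 0.01, -0.01], "turn": [0.0, 0.0, 0.0]},
    {"xyz": [0.0, 0.009, -0.009], "turn": [0.0, 0.0, 0.0]},
    {"xyz": [0.0, 0.0, 0.0], "turn": [0.0, 0.0, 0.0]},
  ],
)

```text
clock: 11.25
eef_pos: [524.8, -95.3, 123.2]
eef_rot: [-3.117, -0.796, 1.539]
wrist_force: [0.5, -0.0, -0.2]
finger_gap: 0.6
```

```bash
python3 look.py 11
```

```text
11.35 [525.2 -96.2 124.1] 0.5 [ 0.2  0.  -0.1]
tip t,s [[238.48769884 295.37878057]] [[280.52082643 295.09115742]]
```

View pics/s11.png

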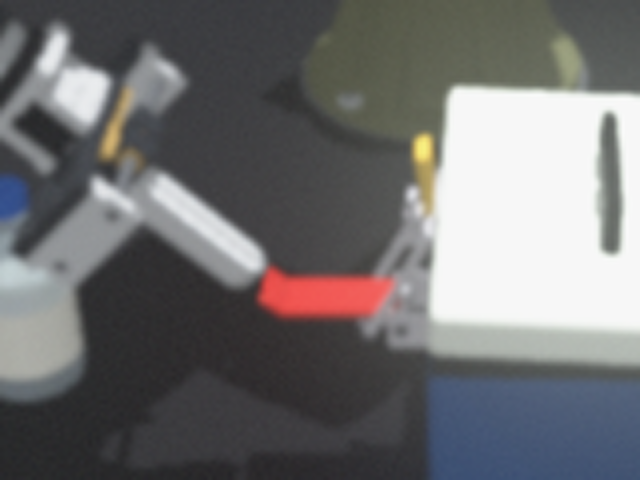

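View pics/t11.png

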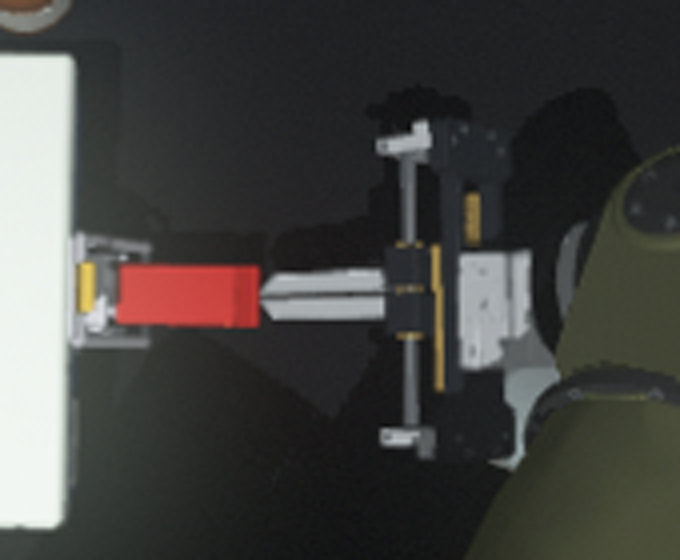

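```bash
cat > p.py <<'E'
import numpy as np
z=np.array([-1,-1])/2**.5; lo=8*np.array([1,-1])/2**.5  # (out,up)
for th in [1.45,1.3,1.15,1.0,.85,.7,.55,.4,.25,.1,0,-.05]:
    s=66
    F=s*np.array([np.sin(th),-np.cos(th)])+11*np.array([np.cos(th),np.sin(th)])
    k=np.clip((th-np.pi/4)/.25,-1,1)
    C=F-k*lo; T=C+10*z
    print(th,"tcp y,z",(-11-T[0]).round(1),(110+T[1]).round(1))
E
python3 p.py
```

```text
1.45 tcp y,z -65.1 111.6
1.3 tcp y,z -64.8 101.5
1.15 tcp y,z -63.0 91.7
1.0 tcp y,z -60.6 81.4
0.85 tcp y,z -59.3 69.1
0.7 tcp y,z -56.8 57.6
0.55 tcp y,z -53.1 47.1
0.4 tcp y,z -45.4 40.8
0.25 tcp y,z -36.6 36.0
0.1 tcp y,z -27.1 32.7
0 tcp y,z -20.6 31.3
-0.05 tcp y,z -17.3 30.8
```

Request:
arm_command(
  deltas=[
    {"xyz": [0.0, 0.0, 0.02], "turn": [0.0, 0.0, 0.0]},
    {"xyz": [0.0, 0.02, 0.0], "turn": [0.0, 0.0, 0.0]},
    {"xyz": [0.0, 0.01, -0.01], "turn": [0.0, 0.0, 0.0]},
    {"xyz": [0.0, 0.0, -0.007], "turn": [0.0, 0.0, 0.0]},
    {"xyz": [0.0, 0.0, 0.0], "turn": [0.0, 0.0, 0.0]},
  ],
)

```text
clock: 11.98
eef_pos: [524.8, -66.0, 126.0]
eef_rot: [-3.117, -0.796, 1.538]
wrist_force: [0.1, -0.3, -0.6]
finger_gap: 0.6
```

```bash
python3 look.py 12
```

```text
12.075 [525.1 -66.4 126.7] 0.5 [ 0.1  0.3 -0.1]
tip t,s [[188.85058841 295.71368391]] [[327.86447381 291.69269846]]
```

View pics/s12.png

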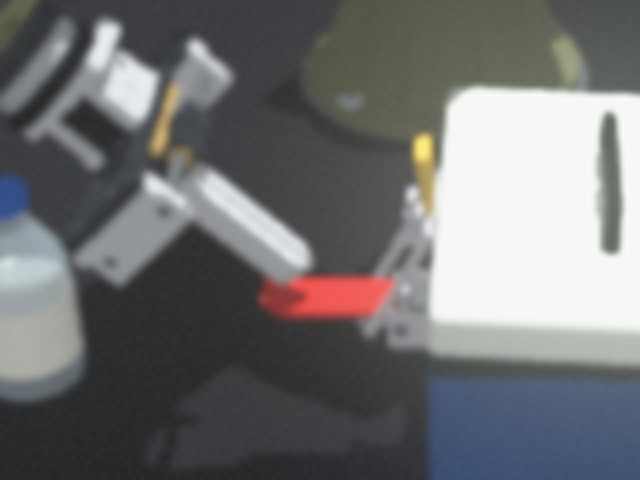

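Request:
arm_command(
  deltas=[
    {"xyz": [0.0, 0.0, -0.007], "turn": [0.0, 0.0, 0.0]},
    {"xyz": [0.0, 0.0, -0.007], "turn": [0.0, 0.0, 0.0]},
    {"xyz": [0.0, 0.0, -0.006], "turn": [0.0, 0.0, 0.0]},
    {"xyz": [0.0, 0.0, -0.005], "turn": [0.0, 0.0, 0.0]},
    {"xyz": [0.0, 0.0, 0.0], "turn": [0.0, 0.0, 0.0]},
  ],
)

```text
clock: 12.7
eef_pos: [525.0, -66.1, 101.6]
eef_rot: [-3.118, -0.795, 1.539]
wrist_force: [-0.1, -0.1, 0.5]
finger_gap: 0.6
```

```bash
python3 look.py 13
```

```text
12.8 [525.1 -66.1 102. ] 0.3 [0.2 0.3 0.1]
tip t,s [[185.98758483 296.97529279]] [[330.24597337 324.04383186]]
```

View pics/s13.png

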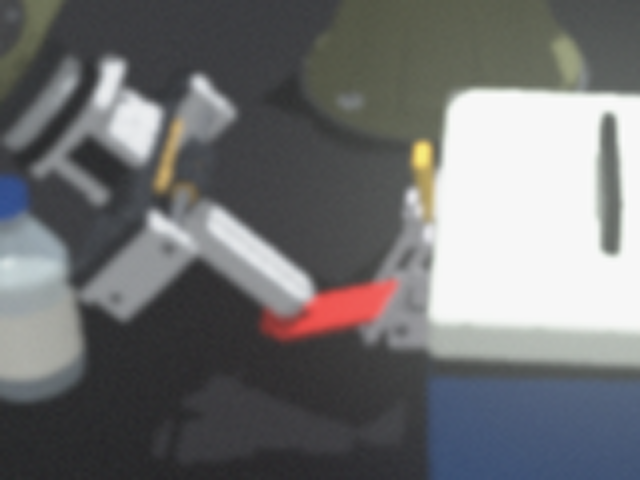

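View pics/t13.png

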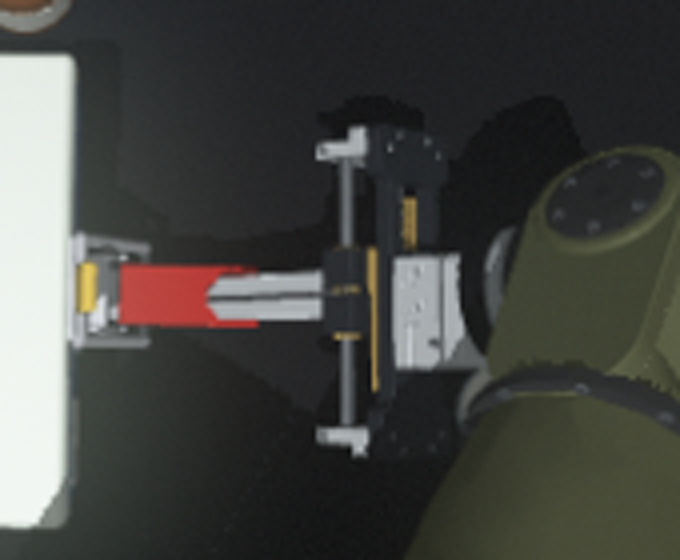

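Request:
arm_command(
  deltas=[
    {"xyz": [0.0, 0.001, -0.005], "turn": [0.0, 0.0, 0.0]},
    {"xyz": [0.0, 0.001, -0.005], "turn": [0.0, 0.0, 0.0]},
    {"xyz": [0.0, 0.001, -0.005], "turn": [0.0, 0.0, 0.0]},
    {"xyz": [0.0, 0.001, -0.005], "turn": [0.0, 0.0, 0.0]},
    {"xyz": [0.0, 0.0, 0.0], "turn": [0.0, 0.0, 0.0]},
  ],
)

```text
clock: 13.42
eef_pos: [524.9, -62.0, 81.5]
eef_rot: [-3.118, -0.795, 1.539]
wrist_force: [-0.1, -0.8, 0.7]
finger_gap: 0.5
```

```bash
python3 look.py 14; python3 -c "
from h import *
s=cam('scene');crop(s,210,280,130,200,10,'pics/z14.png')"
```

```text
13.525 [525.  -62.1  81.7] 0.4 [0.2 0.2 0.3]
tip t,s [[177.78639671 298.15467995]] [[337.98843361 349.76701367]]
```

View pics/z14.png

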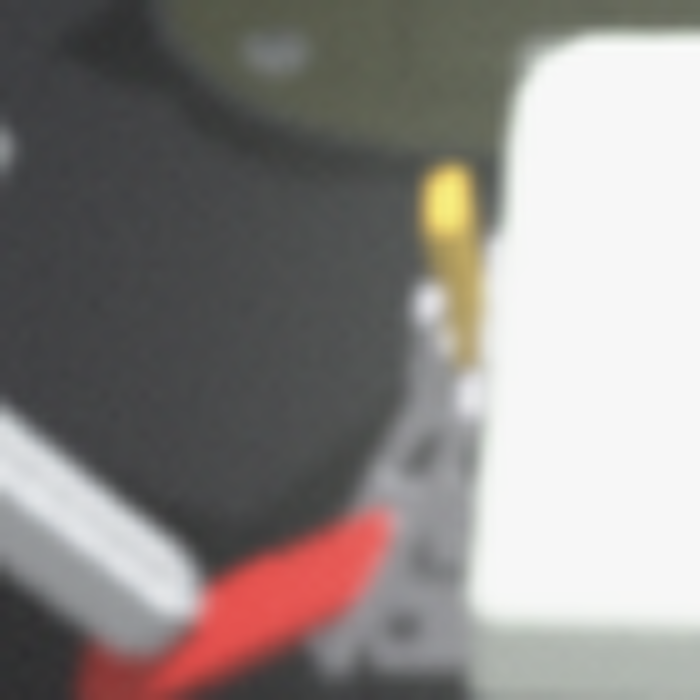

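View pics/s14.png

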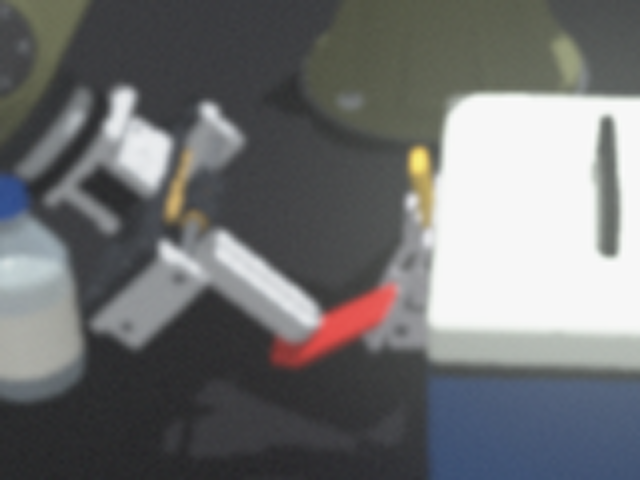

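Request:
arm_command(
  deltas=[
    {"xyz": [0.0, 0.001, -0.006], "turn": [0.0, 0.0, 0.0]},
    {"xyz": [0.0, 0.0015, -0.0065], "turn": [0.0, 0.0, 0.0]},
    {"xyz": [0.0, 0.0015, -0.006], "turn": [0.0, 0.0, 0.0]},
    {"xyz": [0.0, 0.0015, -0.0055], "turn": [0.0, 0.0, 0.0]},
    {"xyz": [0.0, 0.002, -0.0055], "turn": [0.0, 0.0, 0.0]},
    {"xyz": [0.0, 0.002, -0.005], "turn": [0.0, 0.0, 0.0]},
    {"xyz": [0.0, 0.0, 0.0], "turn": [0.0, 0.0, 0.0]},
  ],
)

```text
clock: 14.45
eef_pos: [524.9, -52.5, 46.8]
eef_rot: [-3.118, -0.795, 1.539]
wrist_force: [0.2, -0.3, 0.9]
finger_gap: 0.7
```

```bash
python3 look.py 15
```

```text
14.55 [525.  -52.8  47.1] 0.0 [0.5 0.6 0.5]
tip t,s [[160.57099423 299.78366611]] [[354.78414124 392.80574328]]
```

View pics/s15.png

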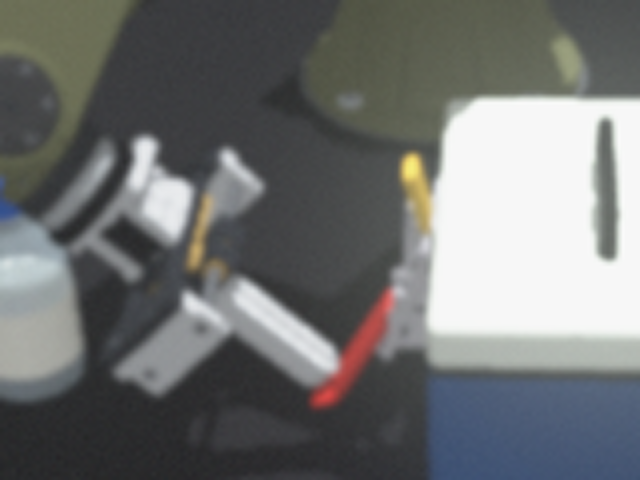

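Request:
arm_command(
  deltas=[
    {"xyz": [0.0, 0.0035, -0.003], "turn": [0.0, 0.0, 0.0]},
    {"xyz": [0.0, 0.0035, -0.003], "turn": [0.0, 0.0, 0.0]},
    {"xyz": [0.0, 0.0045, -0.0025], "turn": [0.0, 0.0, 0.0]},
    {"xyz": [0.0, 0.0045, -0.0025], "turn": [0.0, 0.0, 0.0]},
    {"xyz": [0.0, 0.005, -0.0015], "turn": [0.0, 0.0, 0.0]},
    {"xyz": [0.0, 0.004, -0.001], "turn": [0.0, 0.0, 0.0]},
    {"xyz": [0.0, 0.0, 0.0], "turn": [0.0, 0.0, 0.0]},
  ],
)

```text
clock: 15.42
eef_pos: [525.0, -27.3, 33.9]
eef_rot: [-3.119, -0.795, 1.54]
wrist_force: [0.7, 0.2, -0.0]
finger_gap: 0.4
```

```bash
python3 look.py 16
```

```text
15.525 [525.1 -27.6  34. ] 0.3 [ 0.   0.2 -0.1]
tip t,s [[121.32874948 300.35918131]] [[394.03150948 409.00578977]]
```

View pics/s16.png

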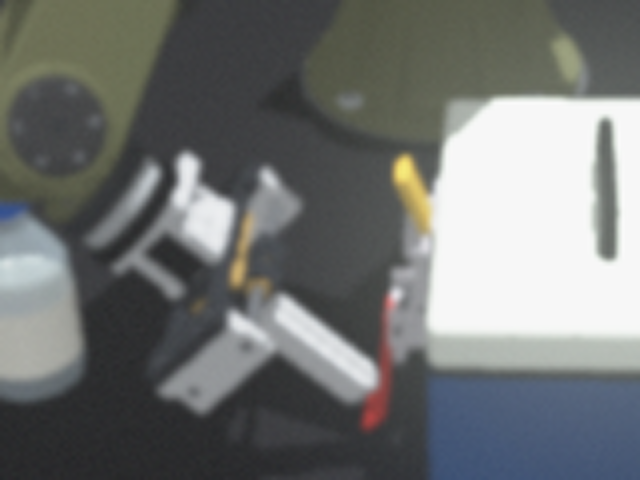

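Request:
arm_command(
  deltas=[
    {"xyz": [0.0, 0.004, -0.001], "turn": [0.0, 0.0, 0.0]},
    {"xyz": [0.0, 0.003, 0.0], "turn": [0.0, 0.0, 0.0]},
    {"xyz": [0.0, 0.002, 0.0], "turn": [0.0, 0.0, 0.0]},
    {"xyz": [0.0, 0.0, 0.0], "turn": [0.0, 0.0, 0.0]},
  ],
)

```text
clock: 16.02
eef_pos: [525.2, -19.4, 32.9]
eef_rot: [-3.12, -0.793, 1.54]
wrist_force: [-1.7, -8.1, 0.5]
finger_gap: 0.1
```

```bash
python3 look.py 17
```

```text
16.125 [525.2 -19.4  32.9] 0.4 [-1.4 -7.5  0.5]
tip t,s [[108.7755854  300.26762888]] [[406.62006035 410.60129431]]
```

View pics/s17.png

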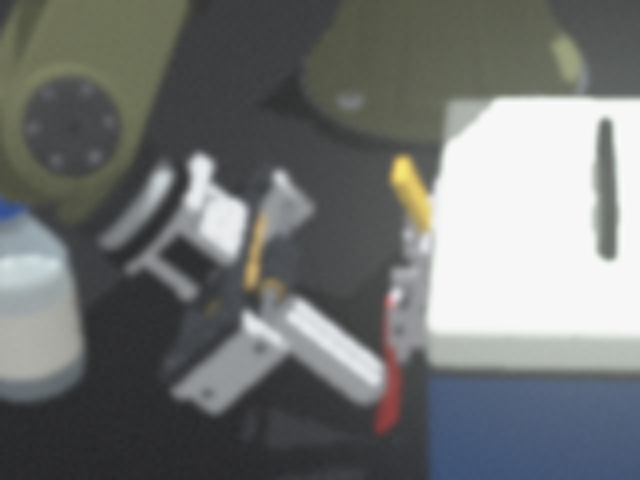

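Request:
arm_command(
  deltas=[
    {"xyz": [0.0, 0.002, 0.0], "turn": [0.0, 0.0, 0.0]},
    {"xyz": [0.0, 0.001, 0.0], "turn": [0.0, 0.0, 0.0]},
    {"xyz": [0.0, 0.0, 0.0], "turn": [0.0, 0.0, 0.0]},
  ],
)

```text
clock: 16.5
eef_pos: [525.4, -18.4, 32.7]
eef_rot: [-3.121, -0.79, 1.539]
wrist_force: [-6.7, -23.4, 1.7]
finger_gap: 0.5
```

Request:
arm_command(
  deltas=[
    {"xyz": [0.0, -0.01, 0.005], "turn": [0.0, 0.0, 0.0]},
    {"xyz": [0.0, -0.03, 0.03], "turn": [0.0, 0.0, 0.0]},
    {"xyz": [0.0, -0.035, 0.045], "turn": [0.0, 0.0, 0.0]},
    {"xyz": [0.0, -0.035, 0.045], "turn": [0.0, 0.0, 0.0]},
    {"xyz": [0.0, -0.03, 0.045], "turn": [0.0, 0.0, 0.0]},
    {"xyz": [0.0, -0.03, 0.045], "turn": [0.0, 0.0, 0.0]},
    {"xyz": [0.0, -0.03, 0.045], "turn": [0.0, 0.0, 0.0]},
    {"xyz": [0.0, 0.0, 0.0], "turn": [0.0, 0.0, 0.0]},
  ],
)

```text
clock: 17.5
eef_pos: [525.4, -217.5, 295.8]
eef_rot: [-3.125, -0.791, 1.542]
wrist_force: [-0.4, -0.2, -0.1]
finger_gap: 0.3
```

```bash
python3 look.py 18; python3 - <<'E'
from h import *
t=cam("top");s=cam("scene");cv2.imwrite("pics/topf.png",t["color"][:,:,::-1]);crop(s,200,300,120,220,6,"pics/z18.png")
h=cv2.cvtColor(t["color"],cv2.COLOR_RGB2HSV);m=cv2.inRange(h,(105,180,120),(125,255,255)); n,l,st,ce=cv2.connectedComponentsWithStats(m)
print([(ce[i].round(1).tolist(),st[i,4]) for i in range(1,n) if st[i,4]>25])
def q(n,a,x):
    P=planex(s,(150+a[0]/4-.4,110+a[1]/4-.4),x); print(n,"out",round(-11-P[1],1),"up",round(P[2]-110,1))
E
```

```text
17.6 [ 525.  -215.5  292.4] 0.3 [-0.1  0.9 -0.4]
tip t,s [[512.47063088 283.23711575]] [[54.75973152 52.30713737]]
[([235.6, 130.6], np.int32(158))]
```

View pics/z18.png

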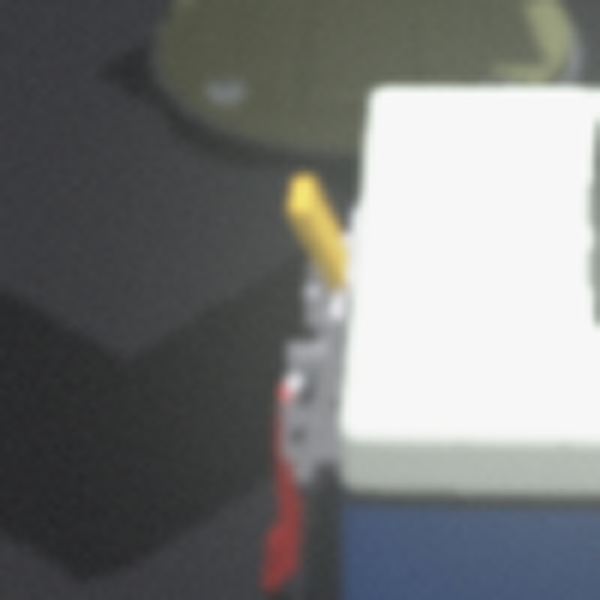

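View pics/topf.png

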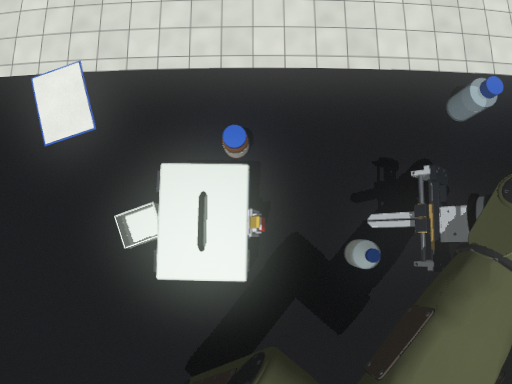

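```bash
python3 - <<'E'
from h import *
t=cam("top");s=cam("scene")
a=cv2.imread("pics/scene0.png");b=s["color"][:,:,::-1]
for im in(a,b):
    g=im[:,:,2].astype(float)  # red channel: lid grey-> blue body edge, columns 275..330
    r=[]; r2=[]
    for x in range(275,325):
        col=g[185:225,x]; d=-np.diff(col); i=np.argmax(d); r.append(185+i)
        w=d.clip(0); r2.append(185+(w*np.arange(len(w))).sum()/w.sum())
    print(np.mean(r),np.mean(r2))
x0=660
for v in(200.,202.): P=planex(s,(262,v),655);print(v,P.round(1))
r=(200+275/6,120+585/6);r0=(200+282/6,120+380/6)
for n,p,x in(("lever lip",r,545),("lever top",r0,545)):
    P=planex(s,p,x);print(n,"out",(-11-P[1]).round(1),"up",(P[2]-110).round(1))
d=cam("top");h=cv2.absdiff(cv2.imread("pics/top0.png"),np.ascontiguousarray(d["color"][:,:,::-1])).max(2)
for n,(x0,x1,y0,y1) in dict(reag=(344,384,238,270),buf=(220,250,122,160),tub=(113,157,200,250)).items(): print(n,(h[y0:y1,x0:x1]>50).sum())
E
```

```text
199.92 198.56055015784096
201.62 199.6590001881411
200.0 [655.   19.1 163.4]
202.0 [655.   19.1 157.9]
lever lip out 14.8 up -85.2
lever top out 8.8 up 21.6
reag 168
buf 0
tub 6
```

```bash
python3 -c "
from cell import *
s=read_state();print(s['clock'],s['wrist_force'],s['qd'].round(3));print(sign_off())"
```

```text
17.85 [ 0.34184956 -0.04606498  0.62549561] [-0.002 -0.002 -0.007  0.     0.001  0.001]
the job is handed in; nothing more can be done
None
```

The case is latched and I handed the job in at 17.9 s of the 51 s allowed; the hand-in reports no verdict.

I pinched the yellow tab and swung the loop up and over the keeper lip. I then let go and pressed the red lever down and in with the closed fingertips until it hit its stop, at about 23 N sideways, and backed the arm away.

**Last checks:**
- **Lever:** it hangs straight down. In the scene picture its lip measured 15 mm out and 85 mm below the pivot. Closed should be 20 mm out and 86 mm below, so the 5 mm difference is probably pixel error.
- **Loop and lid:** the tab is kicked out as it should be in a closed latch. The lid's front edge dropped about 2 pixels, roughly 5–8 mm, as the lever went down. This fits the loop being hooked and the lid tight, but is too coarse to confirm the 162.5 mm limit.
- **Bar in the channel:** I inferred this from the lid being pulled down. The seated bar itself was not measured directly.
- **Bystanders:** the buffer and tub look unchanged. The reagent bottle stands where it was by eye, but its pixel comparison was not clean, most likely because of the arm's shadow.
- **Robot:** it is clear of everything, with no force on the wrist.

**Disagreements:**
- **Fingertips:** in the pictures they stood about 20 mm further back along the tool than the stated 11 mm ahead of the TCP. I used the seen position, and the lever contact matched it.
- **Wrist force:** it read almost zero while the lever was pulling the lid down.

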